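# Fetch the wavy dish from behind the pots for decorating

### The job

I want to decorate the little wavy-rimmed round dish at the back of the plywood ware board, but three tall pots stand in front of it. First set all three pots upright on the empty plaster slab at the side; once all three stand there, put the wavy dish on the middle of the banding wheel, and then return each pot to the very spot on the ware board where it stood, upright. Leave the square dish, the glaze jar and the water bowl where they are, and do not tip any piece over.

Things in the scene. Friction and masses are not known exactly. Their poses are not given: they have to be found in the camera images.
- tumbler: Round, straight, open clay tumbler, 105 mm high, 56 mm in outside diameter at the rim (54 at the foot), 200 g, wall 5 mm. Origin: centre of its underside; z up its axis. One of the three pots of the front row; the order of the row differs from start to start.
- bottle_vase: Round clay bottle vase, 122 mm high, 300 g: body 56 mm in diameter up to 75 mm, tapering to a straight neck 30 mm in diameter from 90 mm to the top. Origin: centre of its underside; z up its axis. One of the three front pots.
- square_vase: Square, straight, open clay vase, 46 x 46 mm and 112 mm high, 250 g, wall 5 mm. Origin: centre of its underside; x and y square to its faces, z up. One of the three front pots.
- wavy_dish: Small round clay dish with a wavy (beaded) rim, 60 mm in diameter, 26 mm high to the rim and 30.5 mm to the top of the waves, 100 g. Origin: centre of its underside; z up. It stands in the back row, left or right, beside the square dish (centres about 100 mm apart). A gripper from above cannot reach it before the pots in front are gone.
- square_dish: Plain square clay dish, 50 x 50 mm, 26 mm high, the other piece of the back row. Leave it where it is. Origin: centre of its underside.
- ware_board: Fixed plywood board, 170 (x) by 280 mm (y), top 12 mm above its origin (centre of underside, on the table); its x points to the back, away from the robot. Rail along the back edge, 14 mm thick, 45 mm high from the table. Pots stand near x -40, y -90, 0, 90 mm in its frame, square to it within 0.1 rad, each on a white paper round 68 mm across; dishes near x 18, y -50 and 50 mm.
- side_board: Fixed empty slab of pale plaster, 300 mm (x) by 130 mm (y), its top 15 mm above its origin (centre of the underside, on the table): the side area for the pots. It lies left or right of the ware board, with its length roughly along world x.
- wheel: Fixed banding wheel (it does not turn): round aluminium disc 170 mm in diameter with fine ring lines, its flat top 60 mm above its origin (centre of the underside, on the table). It stands on the other side of the ware board from the plaster slab.
- glaze_jar: White lidded glaze jar, 68 mm in diameter, 85 mm high, beyond the ware board; a bystander. Origin: centre of its underside.
- water_bowl: Blue water bowl, 110 mm across, 50 mm high, beyond the ware board; a bystander. Origin: centre of its underside.
Not all that is in view belongs to the job. What is shaped like the bottle_vase but blue or purple is not meant.

How it is judged:
On the way, in this order (a step that is already met when the one before it is completed fails the run):
1. all three pots stand upright, at rest and released, on the plaster slab (x of tumbler in the frame of side_board between -0.15 and 0.15 m and y of tumbler in the frame of side_board between -0.065 and 0.065 m and z of tumbler in the frame of side_board between 0.009 and 0.021 m and contact force between each of tumbler, bottle_vase, square_vase and the fingers below 0.1 N and linear speed of each of tumbler, bottle_vase, square_vase below 0.02 m/s and angular speed of each of tumbler, bottle_vase, square_vase below 0.2 rad/s and angle between each of tumbler, bottle_vase, square_vase's own z axis and vertical below 0.1 rad and x of bottle_vase in the frame of side_board between -0.15 and 0.15 m and y of bottle_vase in the frame of side_board between -0.065 and 0.065 m and z of bottle_vase in the frame of side_board between 0.009 and 0.021 m and x of square_vase in the frame of side_board between -0.15 and 0.15 m and y of square_vase in the frame of side_board between -0.065 and 0.065 m and z of square_vase in the frame of side_board between 0.009 and 0.021 m), for 0.2 s.
2. the wavy dish stands upright and released on the middle of the banding wheel (horizontal distance between wavy_dish and wheel below 0.012 m and z of wavy_dish in the frame of wheel between 0.055 and 0.065 m and contact force between wavy_dish and the fingers below 0.1 N and linear speed of wavy_dish below 0.02 m/s and angular speed of wavy_dish below 0.2 rad/s and angle between wavy_dish's own z axis and vertical below 0.1 rad), for 0.2 s.
At the end, for the whole second after the job is handed in: The wavy dish stands upright, released, within 12 mm of the wheel's centre, on its top; each of the three pots stands upright within 15 mm of its starting place; the square dish, glaze jar and water bowl are within 20 mm of where they were; all at rest (all of step 2 and distance of each of tumbler, bottle_vase, square_vase from where it was at the start of the episode below 0.015 m and linear speed of each of tumbler, bottle_vase, square_vase below 0.02 m/s and angular speed of each of tumbler, bottle_vase, square_vase below 0.2 rad/s and angle between each of tumbler, bottle_vase, square_vase's own z axis and vertical below 0.1 rad and distance of each of square_dish, glaze_jar, water_bowl from where it was at the start of the episode below 0.02 m); the robot touches nothing.
It fails at once if the square dish is moved more than 20 mm (distance of square_dish from where it was at the start of the episode above 0.02 m).
It fails at once if the glaze jar is moved more than 20 mm (distance of glaze_jar from where it was at the start of the episode above 0.02 m).
It fails at once if the water bowl is moved more than 20 mm (distance of water_bowl from where it was at the start of the episode above 0.02 m).
It fails at once if one of the clay pieces is tipped over (leans more than 40 degrees) (angle between any of tumbler, bottle_vase, square_vase, wavy_dish, square_dish's own z axis and vertical above 0.7 rad).
It also fails if it takes over 147 s, if anything falls off the work surface, if the arm or the gripper's body presses on something with over 40 N, if the wrist force passes 120 N, or if a joint passes its speed limit or range.

### The arm

A 6-joint arm with a two-finger parallel gripper is mounted at the origin on the work surface. World frame = base frame: x ahead of the robot, y to its left, z up, the work surface at z = 0. Lengths are in m, angles in rad, forces in N, time in s.
With the tool pointing down it reaches from about 0.35 to 0.975 m from the base axis. Payload 4.9 kg.
Tool frame: the origin (TCP) lies midway between the tips of the shut fingers; the grasp point (between the pads) lies 19 mm behind it; z points along the fingers, y is the line along which they close (so a half turn about z gives the same grasp; the last joint's range is limited). The gripper opens to 85 mm and grips with 20 to 120 N. Pads are 22 mm wide; open, the fingers measure 114 mm over their backs; the gripper's body (76 mm by 85 mm) begins 54 mm behind the grasp point. The pads swing forward as they close: fully open they stand 13 mm farther back than shut.
Start: joints at [1.089, 0.053, 1.613, -0, 1.476, -0.119], TCP at [0.222, 0.584, 0.231] pointing down, gripper open.
Joint ranges: [-3.01, 3.01], [-1.01, 2.22], [0.06, 2.58], [-1.02, 4.17], [0.09, 2.62], [-3.14, 3.14]. Speed limits (rad/s): [2.57, 2.57, 3.14, 3.14, 3.14, 3.14].

### API

Orientations are given as a unit quaternion [w, x, y, z].
In Python, from plant import manip gives the robot as it stands.
- The arm moves only by the tool move_arm, never from a script. Its argument "increments" is one flat list of numbers, 5 for each row, row after row: the shift along the tool's x, y, z in mm, then the turn about the tool's z in rad, then the opening, from 0 (shut) to 1 (fully open). In form: [tx, ty, tz, spin, jaw, tx, ty, tz, spin, jaw, ...]. A call has 1 to 8 rows; each row shifts and turns the commanded pose from where the row before left it, along the tool's axes as they then stand; what a row does not reach is not made up. A row lasts 1/12 s, in which the tool goes at most 41.7 mm and 7.16 degrees, less where a joint would pass 70% of its speed; a pose out of reach is approached as far as the arm can. A call with a gripper value outside its range is refused whole. The fingers move at their own pace and stop on an object; the grip force is fixed at half the most. Time passes only in rows, so rows that do not move let the fingers close. It gives the time, the measured TCP pose, the force, the opening and the grip force at its end, in the units of the state.
- manip.state(): the state, without advancing time (a new reading comes with each control period).
- manip.grab_frame(name): name is "scene" or "top" or "wrist"; returns a dict with "image" (480x640x3 uint8, blue, green, red), "fov_y" (degrees; the focal length in pixels is half the picture's height over the tangent of half this angle, whatever the lens; pixels are square), "cx", "cy" (the principal point, pixels), "eye" and "rotation" of the camera in the world; the wrist camera has in their place "T_tool_cam" (4x4, takes a point from camera to tool coordinates, whose origin is the TCP and whose axes are the flange's). Camera axes: x right, y down, z forward; pixel columns grow to the right and rows downward; lengths in m; the calibration is good to about 2 mm. A picture is of the moment at which its call begins: read the wrist's pose just before it. There is no depth.
- manip.job_done(): hands the job in; it is judged then, once.
The state is a dict: "time": time; "joint_pos": joint angles; "joint_vel": joint speeds; "joint_efforts": joint torques, N m; "tool_pos": TCP position; "tool_rot": TCP orientation; "contact_force": force on the tool from outside, world axes, zero at the start; "ft_torque": the same for the moment, N m; "gripper_width": opening from 0.0 (shut) to 1.0 (fully open); "grasp_force": force on a finger pad.
Only numpy, scipy, OpenCV 4.12 (cv2) and the standard library are available. Lean on these libraries where they do the work, as an engineer would, in place of code of your own. Each camera call takes 0.05 s, during which the arm holds its last target. There are 200 camera calls.

## Working session

There is one attempt and no reset: what is moved stays moved. The work goes in short steps, Python scripts to look and compute and a tool call to move; the robot and the scene stay as the last step left them, time stands still between calls to the robot, and variables do not carry over. Pictures are saved under pics/ and viewed, at most 14 in all, crops included, and the job is handed in when it is done.

Besides the shell and the picture viewer there is one more tool, called as name(argument=value, ...) on one line, values as JSON. move_arm: Moves the arm, as the interface text tells. Its arguments: {"type":"object","properties":{"increments":{"type":"array"}},"required":["increments"]}

```bash
ls; mkdir -p pics; python3 - <<'E'
from plant import manip
import cv2
print(manip.state())
for n in ("scene","top"):
    f=manip.grab_frame(n); cv2.imwrite(f"pics/{n}0.png",f["image"])
    print(n,{k:v for k,v in f.items() if k!="image"})
E
```

```text
pics
{'time': 0.0, 'joint_pos': array([ 1.08900284e+00,  5.33791980e-02,  1.61427059e+00,  2.75643746e-05,
        1.47596468e+00, -1.18981748e-01]), 'joint_vel': array([ 0.00104875,  0.00074709,  0.00050678,  0.00041591, -0.00070442,
        0.00270558]), 'joint_efforts': array([-1.50266591e-03, -3.93675578e+01, -3.70175171e+01, -1.98447301e-04,
        7.03208192e-03,  3.59256358e-07]), 'tool_pos': array([0.2215158 , 0.58378342, 0.23006313]), 'tool_rot': array([-3.12222620e-04,  1.80413756e-01,  9.83590288e-01, -9.61581900e-04]), 'contact_force': array([-0.4216268 , -0.47539243,  0.26030048]), 'ft_torque': array([ 0.01451829, -0.04232439,  0.00399723]), 'grasp_force': 0.0, 'gripper_width': 1.0009459840132788}
scene {'fov_y': 56.91818990670104, 'cx': 317.4029578796157, 'cy': 237.27576410701408, 'eye': array([ 0.88967437, -0.29161743,  0.79102835]), 'rotation': array([-0.24786458,  0.89223347,  0.36179197, -0.10765294])}
top {'fov_y': 57.37183221313423, 'cx': 317.42050983763494, 'cy': 239.94796136602693, 'eye': array([0.47472307, 0.01210971, 0.75746642]), 'rotation': array([ 0.03963999, -0.69557319,  0.71633005, -0.03844321])}
```

View pics/top0.png

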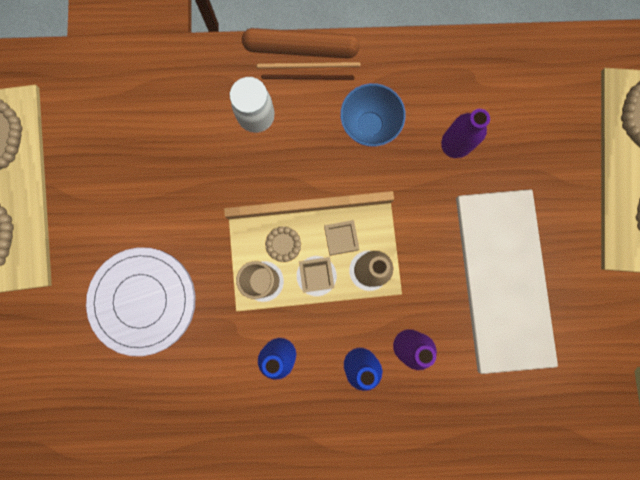

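View pics/scene0.png

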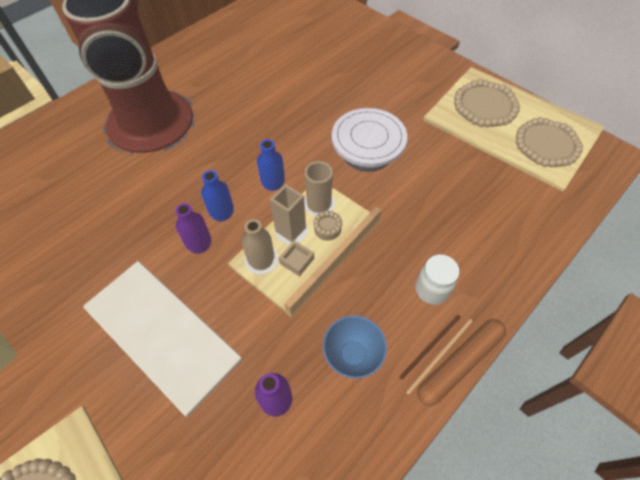

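The top view shows the three brown pots in the front row: tumbler (258,278), square vase (317,275) and bottle vase (375,267). The wavy dish is at (283,243), the square dish at (341,237), the wheel at (140,301) on the left and the slab at (508,280) on the right.

There are five bottle-shaped candidates: brown (375,267), blue (277,358) and (364,370), purple (415,350) and (466,133). Only the brown one stands on the board on a paper round, so it is the one meant. I'll confirm that in an enlarged crop.

```bash
cat > h.py <<'E'
import numpy as np, cv2
from scipy.spatial.transform import Rotation as R
from plant import manip
def cam(f,st=None):
    fl=240/np.tan(np.radians(f["fov_y"])/2)
    if "eye" in f:
        q=f["rotation"]; return fl,np.array(f["eye"]),R.from_quat([*q[1:],q[0]]).as_matrix()
    q=st["tool_rot"]; M=R.from_quat([*q[1:],q[0]]).as_matrix(); T=f["T_tool_cam"]
    return fl,st["tool_pos"]+M@T[:3,3],M@T[:3,:3]
def cast(f,uv,z,st=None):
    fl,e,M=cam(f,st); uv=np.atleast_2d(uv).astype(float)
    d=np.c_[(uv[:,0]-f["cx"])/fl,(uv[:,1]-f["cy"])/fl,np.ones(len(uv))]@M.T
    return (e+d*((z-e[2])/d[:,2])[:,None])
def proj(f,p,st=None):
    fl,e,M=cam(f,st); c=(np.atleast_2d(p)-e)@M
    return c[:,:2]/c[:,2:]*fl+[f["cx"],f["cy"]]
E
python3 - <<'E'
from h import *
np.set_printoptions(precision=4,suppress=True)
for n in("top","scene"):
    f=manip.grab_frame(n); im=f["image"]; hsv=cv2.cvtColor(im,cv2.COLOR_BGR2HSV)
    m=((hsv[...,1]<70)&(hsv[...,2]>140)).astype(np.uint8)
    m=cv2.morphologyEx(m,cv2.MORPH_OPEN,np.ones((3,3),np.uint8)) if n=="top" else cv2.morphologyEx(m,cv2.MORPH_CLOSE,np.ones((3,3),np.uint8))
    for c in cv2.findContours(m,0,1)[0]:
        a=cv2.contourArea(c)
        if a<800: continue
        (x,y),_,_=r=cv2.minAreaRect(c); print(n,a,r)
        if a>5000:
            b=cv2.boxPoints(r) ; ext=a/(r[1][0]*r[1][1])
            if ext>.9:
                q=cv2.approxPolyDP(c,8,True)[:,0]; P=cast(f,q,.015); print("slab",P, cast(f,b,.015).mean(0))
            elif n=="top":
                P=cast(f,c[:,0],.06)[:,:2].astype(np.float32); print("wheel",cv2.minEnclosingCircle(P),cv2.fitEllipse(P*1000))
    # board
    m=((abs(hsv[...,0].astype(int)-22)<7)&(hsv[...,1]>80)&(hsv[...,2]>150)).astype(np.uint8)
    print(n,[(cv2.contourArea(c),cv2.minAreaRect(c)) for c in cv2.findContours(m,0,1)[0] if cv2.contourArea(c)>800])
    if n=="top":
        cv2.imwrite("pics/crop1.png",cv2.resize(im[195:315,225:405],None,fx=4.4,fy=4.4,interpolation=cv2.INTER_CUBIC))
    else:
        cv2.imwrite("pics/crop2.png",cv2.resize(im[155:285,230:360],None,fx=4.5,fy=4.5,interpolation=cv2.INTER_CUBIC))
E
```

```text
top 9196.0 ((140.0, 301.5), (107.0, 108.0), 90.0)
wheel ((0.4638424515724182, 0.2946805953979492), 0.08655043691396713) ((463.99346923828125, 294.67315673828125), (168.6371307373047, 171.44610595703125), 178.86712646484375)
top 13417.0 ((507.1351318359375, 281.047119140625), (181.97523498535156, 77.48664093017578), 82.64761352539062)
slab [[ 0.6327 -0.358   0.015 ]
 [ 0.6242 -0.2317  0.015 ]
 [ 0.3289 -0.2521  0.015 ]
 [ 0.3366 -0.3746  0.015 ]] [ 0.4815 -0.3049  0.015 ]
top 1343.5 ((255.11485290527344, 99.43919372558594), (53.93890380859375, 36.61800765991211), 35.53767776489258)
top 4563.5 ((324.0, 15.0), (30.0, 220.0), 90.0)
top [(15032.5, ((313.908935546875, 256.7719421386719), (92.74201965332031, 167.17172241210938), 84.19327545166016)), (1017.5, ((308.8500061035156, 203.5500030517578), (8.952225685119629, 168.9604034423828), 84.0938491821289)), (7228.5, ((25.0, 188.5), (207.0, 50.0), 90.0)), (5905.0, ((622.0, 169.5), (203.0, 34.0), 90.0))]
scene 11264.0 ((161.25001525878906, 334.7500305175781), (151.3208465576172, 81.31727600097656), 45.0)
slab [[ 0.331  -0.2503  0.015 ]
 [ 0.3
[... 160 characters left out ...]
392578125, 51.197898864746094), 32.0053825378418)
scene 27670.5 ((588.6334838867188, 378.1617431640625), (172.39639282226562, 386.4349670410156), 37.64091491699219)
scene 3469.0 ((369.0, 137.0), (58.0, 76.0), 90.0)
scene 3410.5 ((62.78082275390625, 58.62498474121094), (116.83638000488281, 54.33665466308594), 48.136356353759766)
scene 19939.5 ((503.0, 74.0), (148.0, 272.0), 90.0)
scene [(3906.5, ((60.0, 442.5), (73.0, 120.0), 90.0)), (3697.0, ((300.46875, 240.14773559570312), (82.84513854980469, 131.6403350830078), 39.92786407470703)), (10924.5, ((512.2730712890625, 124.49201202392578), (166.15176391601562, 75.10022735595703), 25.974397659301758)), (1016.5, ((25.5, 92.0), (51.0, 72.0), 0.0))]
```

View pics/crop1.png

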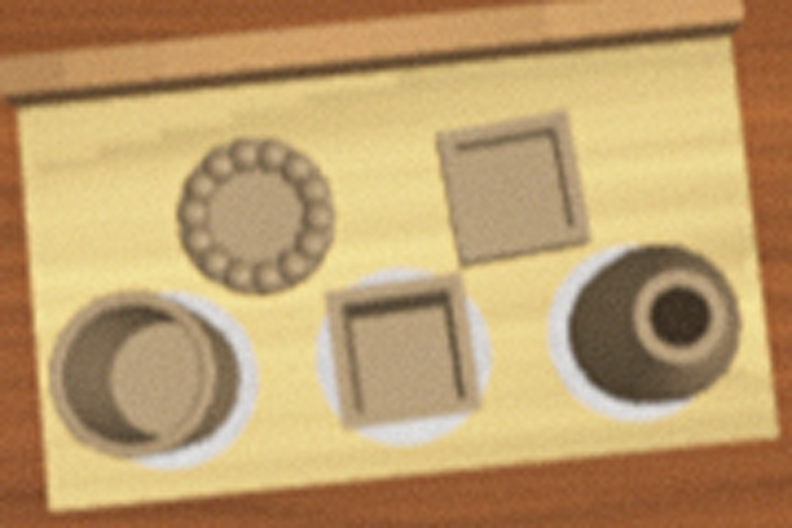

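View pics/crop2.png

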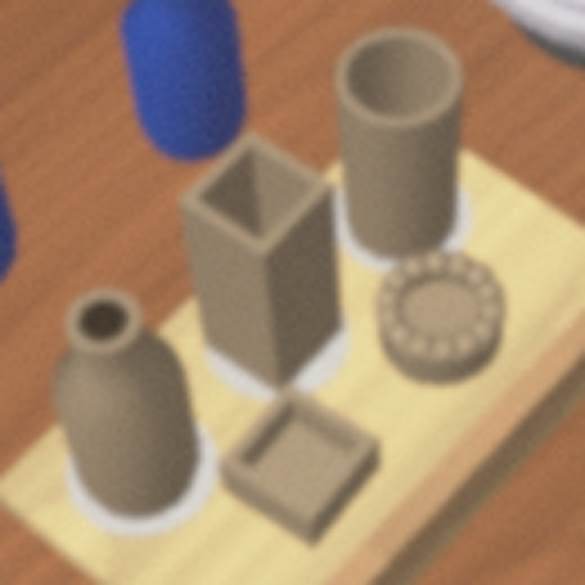

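Both crops agree. The brown bottle with a 30 mm neck stands on a white paper on the board at crop1 (681,314), so it is the vase to use; the blue and purple ones stand on the bare table. In crop1 the tumbler rim is at (132,375), the square vase top at (404,350), the wavy dish (beaded rim) at (256,216) and the plain square dish at (513,188).

```bash
python3 - <<'E'
from h import *
np.set_printoptions(precision=4,suppress=True)
A={"tum":((132,375),(400,77),.117),"bot":((681,314),(105,322),.134),"sqv":((404,350),(258,193),.124),"wav":((256,216),(440,308),.038),"sqd":((513,188),(300,455),.038)}
ft=manip.grab_frame("top"); fs=manip.grab_frame("scene")
for k,(a,b,z) in A.items():
    print(k,cast(ft,(np.array(a)+.5)/4.4-.5+[225,195],z)[0],cast(fs,(np.array(b)+.5)/4.5-.5+[230,155],z)[0])
q=lambda L:(np.array(L)+.5)/4.4-.5+[225,195]
for n,L,z in(("sqv",[(326,292),(462,272),(482,407),(347,430)],.124),("board",[(50,510),(778,437)],.012),("paper",[(404,356)],.012)):
    P=cast(ft,q(L),z)[:,:2]; print(n,P); 
    if len(P)>1: d=np.diff(P,axis=0); print("edge ang",np.degrees(np.arctan2(d[:,1],d[:,0])))
im=ft["image"];hsv=cv2.cvtColor(im,cv2.COLOR_BGR2HSV)
m=((hsv[...,0]>105)&(hsv[...,0]<155)&(hsv[...,1]>110)).astype(np.uint8)
for c in cv2.findContours(m,0,1)[0]:
    if cv2.contourArea(c)>200: P=c[:,0]; print("bot",P.min(0),P.max(0),cast(ft,P,.06)[:,:2].min(0),cast(ft,P,.06)[:,:2].max(0))
f=manip.grab_frame("wrist");print(f["T_tool_cam"],f["fov_y"])
E
```

```text
tum [0.4901 0.1052 0.117 ] [0.4929 0.105  0.117 ]
bot [ 0.5041 -0.0747  0.134 ] [ 0.5057 -0.0738  0.134 ]
sqv [0.4955 0.015  0.124 ] [0.4977 0.0158 0.124 ]
wav [0.55   0.0694 0.038 ] [0.5531 0.068  0.038 ]
sqd [ 0.5577 -0.0272  0.038 ] [ 0.5619 -0.0288  0.038 ]
sqv [[ 0.5152  0.0401]
 [ 0.5205 -0.0048]
 [ 0.4762 -0.0099]
 [ 0.47    0.0344]]
edge ang [ -83.3086 -173.4361   97.9341]
board [[ 0.4422  0.1525]
 [ 0.4617 -0.1267]]
edge ang [-85.9961]
paper [[0.4968 0.0156]]
bot [344 348] [381 389] [ 0.3187 -0.0805] [ 0.381  -0.0232]
bot [258 339] [295 378] [0.3392 0.0521] [0.3985 0.11  ]
bot [394 330] [435 369] [ 0.3466 -0.1659] [ 0.4064 -0.102 ]
bot [442 109] [489 156] [ 0.683  -0.2767] [ 0.7619 -0.1962]
bot [341  84] [404 145] [ 0.7058 -0.1371] [ 0.8107 -0.0327]
[[ 0.0003 -0.9502 -0.3117  0.0798]
 [ 1.      0.0002  0.0001  0.001 ]
 [-0.0001 -0.3117  0.9502 -0.1424]
 [ 0.      0.      0.      1.    ]] 66.75447821507838
```

```bash
cat > go.py <<'E'
import sys
from h import *
s=manip.state(); q=s["tool_rot"]; M=R.from_quat([*q[1:],q[0]]).as_matrix()
np.set_printoptions(precision=4,suppress=True)
print("t",s["time"],"pos",s["tool_pos"],"yang",np.degrees(np.arctan2(M[1,1],M[0,1])),"w",s["gripper_width"],"F",s["grasp_force"],s["contact_force"])
p=s["tool_pos"]
for a in sys.argv[1:]:
    t=np.array([float(v) for v in a.split(",")]); print(a,"-> mm",M.T@(t-p)*1000); p=t
E
```

move_arm(increments=[0,0,0,-0.12,1,0,0,0,-0.12,1,0,0,0,-0.12,1,0,0,0,-0.12,1,-10,-34,0,0,1,-10,-34,0,0,1,-10,-34,0,0,1,-10,-34,0,0,1])

```text
time: 1.02
tool_pos: [0.2776, 0.4526, 0.2312]
tool_rot: [0.0, -0.059, 0.998, -0.0]
contact_force: [0.0, -0.3, 0.4]
gripper_width: 1.002
grasp_force: 0.0
```

move_arm(increments=[-10,-34,0,0,1,-10,-34,0,0,1,-10,-34,0,0,1,-10,-34,0,0,1,-10,-34,0,0,1,-10,-34,0,0,1,-10,-34,0,0,1,-10,-34,0,0,1])

```text
time: 1.68
tool_pos: [0.389, 0.1915, 0.2316]
tool_rot: [0.001, -0.059, 0.998, 0.0]
contact_force: [1.1, -0.1, -0.3]
gripper_width: 1.001
grasp_force: 0.0
```

move_arm(increments=[-10,-34,0,0,1,-10,-34,0,0,1,-10,-34,0,0,1,-10,-34,0,0,1,-10,-34,0,0,1,0,0,0,0,0.85,0,0,0,0,0.85,0,0,0,0,0.85])

```text
time: 2.35
tool_pos: [0.458, 0.0304, 0.2312]
tool_rot: [-0.0, -0.058, 0.998, 0.0]
contact_force: [-0.1, -0.1, 0.3]
gripper_width: 0.855
grasp_force: 0.0
```

```bash
python3 go.py .505,-.0743,.25 .505,-.0743,.101; python3 -c "
from h import *
s=manip.state();f=manip.grab_frame('wrist');cv2.imwrite('pics/w1.png',f['image'])
print(proj(f,[[.505,-.0743,.134],[.4966,.0154,.124]],s))"
```

```text
t 2.35 pos [0.458  0.0304 0.2312] yang 96.69140615250112 w 0.8546402209110209 F 0.0 [-0.0772 -0.0985  0.3362]
.505,-.0743,.25 -> mm [ -34.4552 -109.474   -18.8194]
.505,-.0743,.101 -> mm [ -0.0366  -0.0822 149.    ]
[[163.62131342 288.95259771]
 [289.36877886 285.7367777 ]]
```

View pics/w1.png

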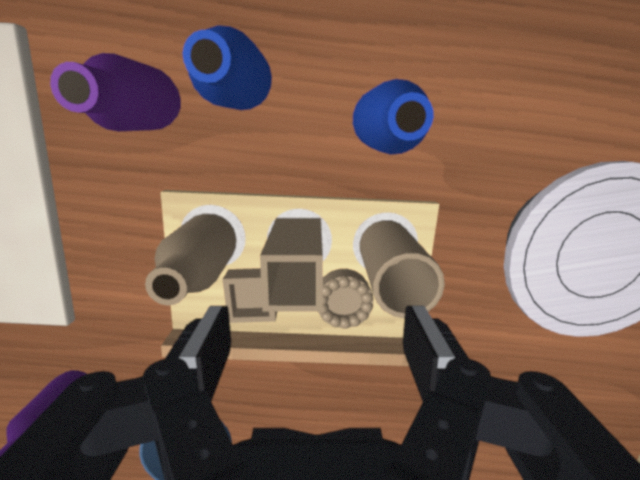

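The wrist view shows the bottle neck at (167,286) and the square vase top at (293,284), within 5 px (2–3 mm) of what I predicted. I'll go down over the bottle neck.

move_arm(increments=[-9,-28,-5,0,0.85,-9,-28,-5,0,0.85,-9,-28,-5,0,0.85,-7.5,-24.5,-4,0,0.85,0,0,0,0,0.85,0,0,30,0,0.85,0,0,30,0,0.85,0,0,30,0,0.85])

```text
time: 3.07
tool_pos: [0.5054, -0.0719, 0.16]
tool_rot: [0.001, -0.06, 0.998, -0.0]
contact_force: [-0.3, -0.4, -0.1]
gripper_width: 0.849
grasp_force: 0.0
```

move_arm(increments=[0,0,25,0,0.85,0,0,20,0,0.85,0,0,14,0,0.85,0,0,0,0,0.85,0,0,0,0,0.1,0,0,0,0,0.1,0,0,0,0,0.1,0,0,0,0,0.1])

```text
time: 3.73
tool_pos: [0.5065, -0.0736, 0.1035]
tool_rot: [0.002, -0.059, 0.998, -0.001]
contact_force: [-0.1, -0.4, -2.2]
gripper_width: 0.335
grasp_force: 59.2
```

move_arm(increments=[0,0,0,0,0.1,0,0,0,0,0.1,0,0,0,0,0.1,0,0,0,0,0.1])

```text
time: 4.07
tool_pos: [0.5066, -0.0737, 0.1034]
tool_rot: [0.002, -0.059, 0.998, -0.0]
contact_force: [1.1, 1.0, 6.2]
gripper_width: 0.332
grasp_force: 59.8
```

```bash
python3 go.py .505,-.0743,.251 .5765,-.2984,.251 .5765,-.2984,.104
```

```text
t 4.0667 pos [ 0.5066 -0.0737  0.1034] yang 96.70817972424219 w 0.3318808985041462 F 59.80501592159271 [1.0576 1.0407 6.1634]
.505,-.0743,.251 -> mm [   1.1624   -0.4775 -147.6101]
.5765,-.2984,.251 -> mm [ -44.8321 -230.9179    0.2961]
.5765,-.2984,.104 -> mm [  0.5014   0.0912 146.9991]
```

move_arm(increments=[0,0,-8,0,0.1,0,0,-20,0,0.1,0,0,-30,0,0.1,0,0,-35,0,0.1,0,0,-30,0,0.1,0,0,-20,0,0.1,-3,-15,-5,0,0.1,-5,-26,0,0,0.1])

```text
time: 4.73
tool_pos: [0.5186, -0.1131, 0.2516]
tool_rot: [0.002, -0.06, 0.998, -0.001]
contact_force: [-0.6, -0.4, -2.9]
gripper_width: 0.337
grasp_force: 59.6
```

move_arm(increments=[-6,-32,0,0,0.1,-6,-32,0,0,0.1,-6,-32,0,0,0.1,-6,-32,0,0,0.1,-6,-30,0,0,0.1,-4,-20,0,0,0.1,-2,-10,0,0,0.1,0,0,0,0,0.1])

```text
time: 5.4
tool_pos: [0.5749, -0.2979, 0.247]
tool_rot: [-0.001, -0.057, 0.998, 0.001]
contact_force: [-1.4, 1.2, -2.3]
gripper_width: 0.33
grasp_force: 59.7
```

```bash
python3 go.py .5765,-.2984,.108; python3 -c "
from h import *
f=manip.grab_frame('scene');cv2.imwrite('pics/s2.png',f['image'])"
```

```text
t 5.4 pos [ 0.5749 -0.2979  0.247 ] yang 96.56369561036723 w 0.3300338015489591 F 59.686564207077026 [-1.4175  1.2148 -2.325 ]
.5765,-.2984,.108 -> mm [ -1.9264  -0.8723 139.0379]
```

View pics/s2.png

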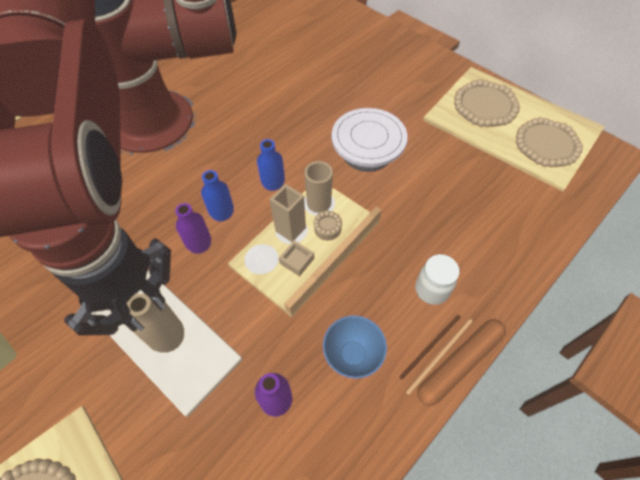

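The bottle hangs upright over the slab at (160,320). Its paper round, now bare at (262,258), marks where it stood.

move_arm(increments=[-2,-1,30,0,0.1,0,0,35,0,0.1,0,0,30,0,0.1,0,0,22,0,0.1,0,0,12,0,0.1,0,0,5,0,0.1,0,0,3,0,0.1,0,0,0,0,0.1])

```text
time: 6.12
tool_pos: [0.5783, -0.2965, 0.1134]
tool_rot: [0.001, -0.059, 0.998, -0.0]
contact_force: [-1.0, 0.7, -2.2]
gripper_width: 0.333
grasp_force: 59.8
```

```bash
python3 go.py .5765,-.2984,.107; python3 -c "
from h import *
f=manip.grab_frame('top');im=f['image'];hsv=cv2.cvtColor(im,cv2.COLOR_BGR2HSV)
m=((hsv[...,1]<60)&(hsv[...,2]>140)).astype(np.uint8)
for c in cv2.findContours(m,0,1)[0]:
    if 400<cv2.contourArea(c)<2500: print(cv2.contourArea(c),cv2.minAreaRect(c)[:2],cast(f,cv2.fitEllipse(c)[0],.012))"
```

```text
t 6.1167 pos [ 0.5783 -0.2965  0.1134] yang 96.74723426206012 w 0.3327143973058454 F 59.831117391586304 [-1.0061  0.6694 -2.1556]
.5765,-.2984,.107 -> mm [ 2.0278 -1.6762  6.3797]
1228.0 ((369.0000305175781, 270.0000305175781), (39.59797668457031, 39.59797668457031)) [[ 0.5032103  -0.07364988  0.012     ]]
1350.0 ((254.50003051757812, 101.00000762939453), (54.44721603393555, 36.06244659423828)) [[0.81235829 0.12038006 0.012     ]]
```

move_arm(increments=[0,0,3,0,0.1,0,0,2.5,0,0.1,0,0,1,0,0.1,0,0,0,0,0.1,0,0,0,0,0.45,0,0,0,0,0.6,0,0,0,0,0.8,0,0,0,0,0.8])

```text
time: 6.83
tool_pos: [0.578, -0.2968, 0.1063]
tool_rot: [0.0, -0.059, 0.998, -0.0]
contact_force: [-0.0, 0.5, 0.5]
gripper_width: 0.8
grasp_force: 0.0
```

```bash
python3 go.py .5783,-.2965,.24 .4975,.016,.24 .4975,.016,.072
```

```text
t 6.8333 pos [ 0.578  -0.2968  0.1063] yang 96.71320125141301 w 0.7997152057169807 F 0.0 [-0.0074  0.4558  0.4988]
.5783,-.2965,.24 -> mm [  -0.405     0.2205 -133.7227]
.4975,.016,.24 -> mm [ 43.7148 319.8029  -0.199 ]
.4975,.016,.072 -> mm [  0.1002   0.0909 167.9999]
```

move_arm(increments=[0,0,-20,0,0.8,0,0,-36,0,0.8,0,0,-38,0,0.8,0,0,-38,0,0.8,4.3,32,0,0,0.8,4.3,32,0,0,0.8,4.3,32,0,0,0.8,4.3,32,0,0,0.8])

```text
time: 7.5
tool_pos: [0.5453, -0.1705, 0.2384]
tool_rot: [0.0, -0.058, 0.998, -0.0]
contact_force: [0.6, 0.0, 0.4]
gripper_width: 0.795
grasp_force: 0.0
```

move_arm(increments=[4.3,32,0,0,0.8,4.3,32,0,0,0.8,4.3,32,0,0,0.8,4.3,32,0,0,0.8,4.3,32,0,0,0.8,4.3,24,0,0,0.8,1,8,0,0,0.8,0,0,0,0,0.8])

```text
time: 8.17
tool_pos: [0.4964, 0.0174, 0.2381]
tool_rot: [0.0, -0.06, 0.998, -0.0]
contact_force: [-0.7, 0.5, -0.1]
gripper_width: 0.802
grasp_force: 0.0
```

```bash
python3 go.py .4975,.016,.24 .4975,.016,.072; python3 -c "
from h import *
s=manip.state();f=manip.grab_frame('wrist');cv2.imwrite('pics/w2.png',f['image'])
print(proj(f,[[.4966,.0154,.124],[.4915,.105,.117]],s))"
```

```text
t 8.1667 pos [0.4964 0.0174 0.2381] yang 96.87880910210669 w 0.801878771833887 F 0.0 [-0.6975  0.4879 -0.0876]
.4975,.016,.24 -> mm [-0.953  -1.539  -1.8564]
.4975,.016,.072 -> mm [  0.1454   0.036  167.9999]
[[312.6007528  236.26961503]
 [430.54893427 240.69545247]]
```

View pics/w2.png

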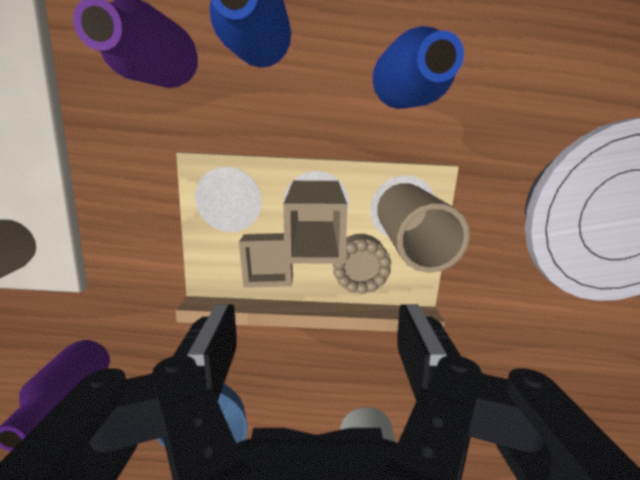

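The square vase top is at (317,233), centred between the fingers. The bare paper round is at (228,198) and the tumbler rim at (433,237). I'll go down on the vase.

move_arm(increments=[-1,-0.5,25,0,0.8,0,0,35,0,0.8,0,0,35,0,0.8,0,0,32,0,0.8,0,0,24,0,0.8,0,0,12,0,0.8,0,0,3,0,0.8,0,0,0,0,0.3])

```text
time: 8.88
tool_pos: [0.4978, 0.0148, 0.0716]
tool_rot: [-0.0, -0.058, 0.998, -0.0]
contact_force: [-0.1, 0.9, -0.4]
gripper_width: 0.675
grasp_force: 0.0
```

move_arm(increments=[0,0,0,0,0.3,0,0,0,0,0.3,0,0,0,0,0.3,0,0,0,0,0.3])

```text
time: 9.22
tool_pos: [0.4991, 0.0153, 0.0736]
tool_rot: [0.002, -0.059, 0.998, -0.001]
contact_force: [0.8, -0.5, 1.8]
gripper_width: 0.529
grasp_force: 61.9
```

```bash
python3 go.py; python3 go.py .4975,.016,.21 .4817,-.3045,.21 .4817,-.3045,.080
```

```text
t 9.2167 pos [0.4991 0.0153 0.0736] yang 96.72799624594957 w 0.5294087096874129 F 61.929956674575806 [ 0.7836 -0.4514  1.765 ]
t 9.2167 pos [0.4991 0.0153 0.0736] yang 96.72799624594957 w 0.5294087096874129 F 61.929956674575806 [ 0.7836 -0.4514  1.765 ]
.4975,.016,.21 -> mm [   1.0431    0.674  -136.3972]
.4817,-.3045,.21 -> mm [  53.2409 -316.4415    0.2564]
.4817,-.3045,.080 -> mm [  0.4477   0.1807 129.9991]
```

move_arm(increments=[0,0,-8,0,0.3,0,0,-20,0,0.3,0,0,-32,0,0.3,0,0,-36,0,0.3,0,0,-26,0,0.3,0,0,-14,0,0.3,3,-15,0,0,0.3,5,-28,0,0,0.3])

```text
time: 9.88
tool_pos: [0.4954, -0.0265, 0.2101]
tool_rot: [0.002, -0.061, 0.998, 0.0]
contact_force: [0.7, 0.4, -3.8]
gripper_width: 0.536
grasp_force: 62.1
```

move_arm(increments=[5.5,-33,0,0,0.3,5.5,-33,0,0,0.3,5.5,-33,0,0,0.3,5.5,-33,0,0,0.3,5.5,-33,0,0,0.3,5.5,-33,0,0,0.3,5.5,-33,0,0,0.3,4.5,-26,0,0,0.3])

```text
time: 10.55
tool_pos: [0.4813, -0.2902, 0.2079]
tool_rot: [-0.0, -0.058, 0.998, 0.0]
contact_force: [0.7, -0.5, -2.7]
gripper_width: 0.532
grasp_force: 62.4
```

move_arm(increments=[2,-12,0,0,0.3,0,-4,0,0,0.3,0,0,0,0,0.3,0,0,28,0,0.3,0,0,35,0,0.3,0,0,30,0,0.3,0,0,18,0,0.3,0,0,9,0,0.3])

```text
time: 11.22
tool_pos: [0.4803, -0.3008, 0.0839]
tool_rot: [-0.002, -0.06, 0.998, 0.003]
contact_force: [0.2, 0.1, -3.2]
gripper_width: 0.532
grasp_force: 62.3
```

move_arm(increments=[0,0,3,0,0.3,0,0,0,0,0.3,0,0,0,0,0.3])

```text
time: 11.47
tool_pos: [0.4832, -0.3046, 0.0867]
tool_rot: [0.001, -0.059, 0.998, -0.001]
contact_force: [0.1, 0.1, -2.8]
gripper_width: 0.532
grasp_force: 62.3
```

```bash
python3 go.py .4817,-.3045,.077
```

```text
t 11.4667 pos [ 0.4832 -0.3046  0.0867] yang 96.75708495395219 w 0.5324972602316387 F 62.26589798927307 [ 0.1468  0.1002 -2.7622]
.4817,-.3045,.077 -> mm [1.4755 0.3134 9.7039]
```

move_arm(increments=[0,0,5,0,0.3,0,0,3,0,0.3,0,0,1.5,0,0.3,0,0,0,0,0.3,0,0,0,0,0.6,0,0,0,0,0.7,0,0,0,0,0.85,0,0,0,0,0.85])

```text
time: 12.13
tool_pos: [0.4821, -0.3045, 0.0754]
tool_rot: [0.0, -0.059, 0.998, -0.0]
contact_force: [-0.3, -0.2, -0.5]
gripper_width: 0.853
grasp_force: 0.0
```

```bash
python3 go.py .4817,-.3045,.21 .4925,.1055,.21 .4925,.1055,.068
```

```text
t 12.1333 pos [ 0.4821 -0.3045  0.0754] yang 96.70890956442406 w 0.8530110824973991 F 0.0 [-0.2872 -0.176  -0.4902]
.4817,-.3045,.21 -> mm [   0.3534    0.0438 -134.5577]
.4925,.1055,.21 -> mm [-58.6244 405.9308  -0.1301]
.4925,.1055,.068 -> mm [  0.0412   0.0515 142.    ]
```

move_arm(increments=[0,0,-20,0,0.85,0,0,-38,0,0.85,0,0,-40,0,0.85,0,0,-36,0,0.85,-3.5,25,0,0,0.85,-5,34,0,0,0.85,-5,34,0,0,0.85,-5,34,0,0,0.85])

```text
time: 12.8
tool_pos: [0.4854, -0.1751, 0.2097]
tool_rot: [0.0, -0.058, 0.998, -0.0]
contact_force: [0.8, 0.3, -0.4]
gripper_width: 0.852
grasp_force: 0.0
```

move_arm(increments=[-5,34,0,0,0.85,-5,34,0,0,0.85,-5,34,0,0,0.85,-5,34,0,0,0.85,-5,34,0,0,0.85,-5,34,0,0,0.85,-5,34,0,0,0.85,-4,28,0,0,0.85])

```text
time: 13.47
tool_pos: [0.4929, 0.0948, 0.2095]
tool_rot: [0.0, -0.059, 0.998, 0.0]
contact_force: [0.3, -0.2, -0.2]
gripper_width: 0.852
grasp_force: 0.0
```

move_arm(increments=[-1,13,0,0,0.85,0,0,0,0,0.85,0,0,0,0,0.85])

```text
time: 13.72
tool_pos: [0.4925, 0.106, 0.2092]
tool_rot: [-0.0, -0.059, 0.998, -0.0]
contact_force: [0.2, -0.8, -0.7]
gripper_width: 0.852
grasp_force: 0.0
```

```bash
python3 go.py .4925,.1055,.068; python3 -c "
from h import *
s=manip.state();f=manip.grab_frame('wrist');cv2.imwrite('pics/w3.png',f['image'])
print(proj(f,[[.4915,.105,.117],[.5515,.0687,.038]],s))"
```

```text
t 13.7167 pos [0.4925 0.106  0.2092] yang 96.80698395002433 w 0.8516343662871312 F 0.0 [ 0.1928 -0.7688 -0.7439]
.4925,.1055,.068 -> mm [  0.0636  -0.3861 141.2472]
[[314.05969322 244.37533707]
 [268.44264992 273.79142828]]
```

View pics/w3.png

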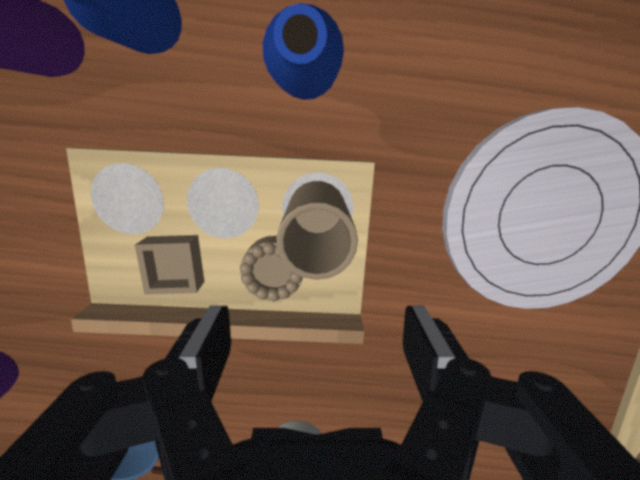

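The tumbler rim is at (317,241), centred between the fingers. The two bare papers are at (127,198) and (222,202), and the dishes have not moved.

move_arm(increments=[0,0,25,0,0.85,0,0,35,0,0.85,0,0,34,0,0.85,0,0,26,0,0.85,0,0,15,0,0.85,0,0,6,0,0.85,0,0,0,0,0.85,0,0,0,0,0.4])

```text
time: 14.43
tool_pos: [0.4934, 0.105, 0.0691]
tool_rot: [0.001, -0.058, 0.998, -0.0]
contact_force: [-0.0, -0.5, 0.1]
gripper_width: 0.727
grasp_force: 0.0
```

move_arm(increments=[0,0,0,0,0.4,0,0,0,0,0.4,0,0,0,0,0.4,0,0,0,0,0.4])

```text
time: 14.77
tool_pos: [0.494, 0.1056, 0.0701]
tool_rot: [0.002, -0.059, 0.998, -0.0]
contact_force: [-0.7, 0.0, 5.1]
gripper_width: 0.646
grasp_force: 63.9
```

```bash
python3 go.py .4925,.1055,.225 .390,-.310,.225 .390,-.310,.074
```

```text
t 14.7667 pos [0.494  0.1056 0.0701] yang 96.72874274697949 w 0.6460951279996486 F 63.87116767466068 [-0.6797  0.0437  5.0903]
.4925,.1055,.225 -> mm [   1.0157   -0.024  -154.9078]
.390,-.310,.225 -> mm [ 150.4779 -400.6281   -0.196 ]
.390,-.310,.074 -> mm [  0.514    0.1192 150.9991]
```

move_arm(increments=[0,0,-8,0,0.4,0,0,-20,0,0.4,0,0,-35,0,0.4,0,0,-38,0,0.4,0,0,-34,0,0.4,0,0,-20,0,0.4,5,-14,0,0,0.4,11,-28,0,0,0.4])

```text
time: 15.43
tool_pos: [0.4826, 0.0635, 0.2259]
tool_rot: [0.002, -0.061, 0.998, 0.0]
contact_force: [0.8, -1.3, -2.0]
gripper_width: 0.651
grasp_force: 64.2
```

move_arm(increments=[12,-31,0,0,0.4,12,-31,0,0,0.4,12,-31,0,0,0.4,12,-31,0,0,0.4,12,-31,0,0,0.4,12,-31,0,0,0.4,12,-31,0,0,0.4,12,-31,0,0,0.4])

```text
time: 16.1
tool_pos: [0.4142, -0.1964, 0.2231]
tool_rot: [-0.0, -0.059, 0.998, 0.0]
contact_force: [1.2, 0.0, -2.9]
gripper_width: 0.645
grasp_force: 64.2
```

move_arm(increments=[12,-31,0,0,0.4,12,-31,0,0,0.4,10,-27,0,0,0.4,4,-15,0,0,0.4,1,-6,0,0,0.4,0,0,0,0,0.4,0,0,25,0,0.4,0,0,35,0,0.4])

```text
time: 16.77
tool_pos: [0.3919, -0.3102, 0.167]
tool_rot: [0.003, -0.059, 0.998, -0.003]
contact_force: [0.6, -0.5, -1.4]
gripper_width: 0.648
grasp_force: 64.4
```

```bash
python3 go.py .390,-.310,.074
```

```text
t 16.7667 pos [ 0.3919 -0.3102  0.167 ] yang 96.77035578525026 w 0.6482666795754276 F 64.35940772294998 [ 0.5684 -0.5235 -1.4276]
.390,-.310,.074 -> mm [ 2.3523  1.0743 92.9759]
```

move_arm(increments=[0,0,30,0,0.4,0,0,26,0,0.4,0,0,16,0,0.4,0,0,8,0,0.4,0,0,4,0,0.4,0,0,0,0,0.4,0,0,0,0,0.4])

```text
time: 17.35
tool_pos: [0.3903, -0.3095, 0.0807]
tool_rot: [0.001, -0.059, 0.998, -0.001]
contact_force: [-0.4, 0.6, -2.7]
gripper_width: 0.648
grasp_force: 64.3
```

```bash
python3 go.py .390,-.310,.0735
```

```text
t 17.35 pos [ 0.3903 -0.3095  0.0807] yang 96.7529527691159 w 0.6477478993623316 F 64.31910440325737 [-0.3888  0.6252 -2.6961]
.390,-.310,.0735 -> mm [ 0.3691 -0.4786  7.1571]
```

move_arm(increments=[0,0,4,0,0.4,0,0,2,0,0.4,0,0,1,0,0.4,0,0,0,0,0.4,0,0,0,0,0.7,0,0,0,0,0.8,0,0,0,0,0.9,0,0,0,0,0.9])

```text
time: 18.02
tool_pos: [0.3895, -0.3094, 0.0725]
tool_rot: [0.0, -0.059, 0.998, -0.0]
contact_force: [0.1, -0.5, -0.4]
gripper_width: 0.903
grasp_force: 0.0
```

move_arm(increments=[0,0,-20,0,0.9,0,0,-38,0,0.9,0,0,-40,0,0.9,0,0,-36,0,1,0,0,-16,0,1,-15,26,0,0,1,-19,33,0,0,1,-19,33,0,0,1])

```text
time: 18.68
tool_pos: [0.4317, -0.2112, 0.2232]
tool_rot: [0.001, -0.057, 0.998, -0.001]
contact_force: [0.7, -0.2, 0.2]
gripper_width: 0.994
grasp_force: 0.0
```

move_arm(increments=[-19,33,0,0,1,-19,33,0,0,1,-19,33,0,0,1,-19,33,0,0,1,-19,33,0,0,1,-19,33,0,0,1,-19,33,0,0,1,-15,26,0,0,1])

```text
time: 19.35
tool_pos: [0.5488, 0.0635, 0.2224]
tool_rot: [0.0, -0.059, 0.998, 0.0]
contact_force: [0.8, 0.7, -0.4]
gripper_width: 1.0
grasp_force: 0.0
```

move_arm(increments=[-4,8,0,0,1,0,0,0,0,1,0,0,0,0,1])

```text
time: 19.6
tool_pos: [0.551, 0.069, 0.222]
tool_rot: [-0.0, -0.059, 0.998, -0.0]
contact_force: [0.5, -0.6, 0.5]
gripper_width: 1.0
grasp_force: 0.0
```

```bash
python3 go.py .5515,.0687,.22; python3 -c "
from h import *
s=manip.state();f=manip.grab_frame('wrist');im=f['image']
print(proj(f,[[.5515,.0687,.038]],s)); t=manip.grab_frame('top')
cv2.imwrite('pics/w4.png',np.hstack([cv2.resize(im,(400,300)),cv2.resize(t['image'],(400,300))]))
hsv=cv2.cvtColor(t['image'],cv2.COLOR_BGR2HSV);m=((hsv[...,1]<60)&(hsv[...,2]>140)).astype(np.uint8)
for c in cv2.findContours(m,0,1)[0]:
    if 400<cv2.contourArea(c)<2500: print('paper',cv2.contourArea(c),cast(t,cv2.fitEllipse(c)[0],.012))
hsv=cv2.cvtColor(im,cv2.COLOR_BGR2HSV);m=((hsv[...,1]<115)&(hsv[...,2]>50)&(hsv[...,2]<190)).astype(np.uint8)
for c in cv2.findContours(m,0,1)[0]:
    if 700<cv2.contourArea(c)<12000: (u,v),r=cv2.minEnclosingCircle(c);print('w',cv2.contourArea(c),u,v,r,cast(f,(u,v),.038,s))"
```

```text
t 19.6 pos [0.551 0.069 0.222] yang 96.75849946392363 w 0.9999425309106026 F 0.0 [ 0.4656 -0.5586  0.4577]
.5515,.0687,.22 -> mm [-0.4187 -0.3955  2.0385]
[[315.2254144  214.53882147]]
paper 1310.5 [[0.49038732 0.10631308 0.012     ]]
paper 1776.0 [[0.45908391 0.24889565 0.012     ]]
paper 616.5 [[0.49640921 0.00079849 0.012     ]]
paper 1299.5 [[ 0.50335597 -0.07375028  0.012     ]]
paper 421.5 [[0.83755079 0.12740204 0.012     ]]
paper 2425.5 [[0.97783231 0.51700284 0.012     ]]
w 2882.5 333.0951232910156 411.7984619140625 36.24672317504883 [[0.77274037 0.11474767 0.038     ]]
w 783.0 124.5 366.5 39.1217041015625 [[ 0.73980125 -0.11296977  0.038     ]]
w 958.0 451.0 344.5 39.01612091064453 [[0.67234989 0.22481202 0.038     ]]
w 949.0 182.5 344.5 39.27477264404297 [[ 0.70530061 -0.05194844  0.038     ]]
w 1591.0 8.0 182.5 64.0020523071289 [[ 0.5547323  -0.20780472  0.038     ]]
```

View pics/w4.png

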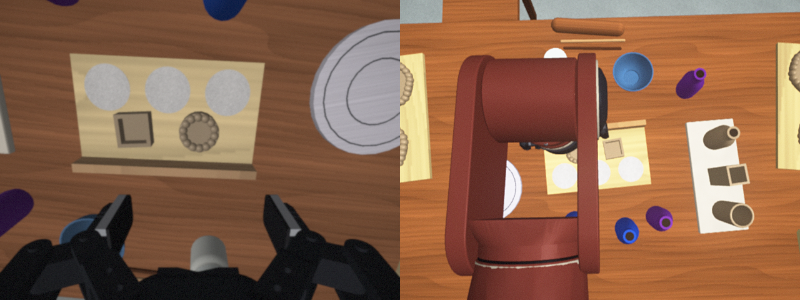

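All three pots stand on the slab (right panel). The dish is centred at about (318,211) in full-size wrist pixels, and the three papers are bare. I'll go down to the dish.

move_arm(increments=[0,0,25,0,1,0,0,35,0,1,0,0,38,0,1,0,0,35,0,1,0,0,30,0,1,0,0,20,0,1,0,0,10,0,1,0,0,0,0,1])

```text
time: 20.37
tool_pos: [0.549, 0.068, 0.0267]
tool_rot: [-0.003, -0.058, 0.998, 0.0]
contact_force: [-0.4, -0.5, 0.4]
gripper_width: 0.998
grasp_force: 0.0
```

move_arm(increments=[0,0,7,0,1,0,0,5,0,1,0,0,3,0,1,0,0,0,0,1,0,0,0,0,1])

```text
time: 20.78
tool_pos: [0.5518, 0.0693, 0.015]
tool_rot: [0.001, -0.059, 0.998, -0.0]
contact_force: [-0.1, -0.3, -0.0]
gripper_width: 1.003
grasp_force: 0.0
```

```bash
python3 go.py .5515,.0687,.012; python3 -c "
from h import *
s=manip.state();f=manip.grab_frame('wrist');cv2.imwrite('pics/w5.png',f['image'])
print(proj(f,[[.5515,.0687,.038]],s))"
```

```text
t 20.7833 pos [0.5518 0.0693 0.015 ] yang 96.72080389390425 w 1.0034655660884182 F 0.0 [-0.063  -0.2749 -0.0295]
.5515,.0687,.012 -> mm [ 0.3632 -0.5885  3.0022]
[[312.73711186 342.56173683]]
```

View pics/w5.png

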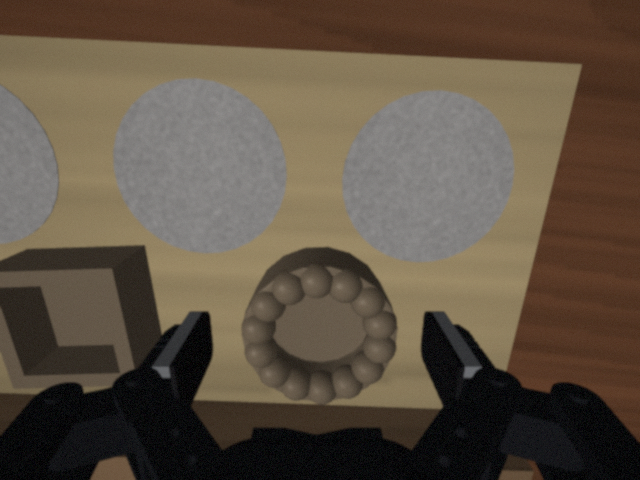

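The dish is centred between the fingers at (320,334). The left finger is close to the square dish but not touching it, so I'll narrow the jaw a little, go down 3 mm and close.

move_arm(increments=[0,0,0,0,0.9,0,0,0,0,0.9,0,0,3,0,0.9,0,0,0,0,0.9,0,0,0,0,0.5,0,0,0,0,0.5,0,0,0,0,0.5,0,0,0,0,0.5])

```text
time: 21.5
tool_pos: [0.5518, 0.0693, 0.0119]
tool_rot: [0.001, -0.059, 0.998, -0.0]
contact_force: [-0.1, 0.4, 4.1]
gripper_width: 0.683
grasp_force: 64.4
```

move_arm(increments=[0,0,0,0,0.5,0,0,0,0,0.5])

```text
time: 21.67
tool_pos: [0.5518, 0.0693, 0.0119]
tool_rot: [0.001, -0.059, 0.998, -0.0]
contact_force: [0.6, 0.7, 4.1]
gripper_width: 0.683
grasp_force: 64.4
```

```bash
python3 go.py .5518,.0693,.132 .4645,.2947,.132 .4645,.2947,.065
```

```text
t 21.6667 pos [0.5518 0.0693 0.0119] yang 96.71991741273736 w 0.6825056549614092 F 64.447473466862 [0.597  0.7015 4.1255]
.5518,.0693,.132 -> mm [  -0.0886   -0.0261 -120.1211]
.4645,.2947,.132 -> mm [ 60.3248 234.067   -0.1   ]
.4645,.2947,.065 -> mm [ 0.0781  0.0085 67.    ]
```

move_arm(increments=[0,0,-8,0,0.5,0,0,-20,0,0.5,0,0,-32,0,0.5,0,0,-34,0,0.5,0,0,-26,0,0.5,4,15,0,0,0.5,7.5,29,0,0,0.5,8.5,33,0,0,0.5])

```text
time: 22.33
tool_pos: [0.5223, 0.1432, 0.132]
tool_rot: [0.0, -0.057, 0.998, -0.0]
contact_force: [-0.0, 0.4, -1.4]
gripper_width: 0.685
grasp_force: 64.5
```

move_arm(increments=[8.5,33,0,0,0.5,8.5,33,0,0,0.5,8.5,33,0,0,0.5,7.5,29,0,0,0.5,5,19,0,0,0.5,2,10,0,0,0.5,0,0,0,0,0.5,0,0,0,0,0.5])

```text
time: 23.0
tool_pos: [0.4642, 0.2942, 0.131]
tool_rot: [-0.0, -0.059, 0.998, -0.001]
contact_force: [0.8, 0.1, -1.0]
gripper_width: 0.682
grasp_force: 64.5
```

```bash
python3 go.py .464,.2947,.065; python3 -c "
from h import *
s=manip.state();f=manip.grab_frame('wrist');cv2.imwrite('pics/w6.png',f['image'])
print(proj(f,[[.464,.2947,.06]],s))
for c in ('scene','top'):
    f=manip.grab_frame(c);print(c,proj(f,[[.464,.2947,.06]]))"
```

```text
t 23.0 pos [0.4642 0.2942 0.131 ] yang 96.75452605525305 w 0.6821277755080989 F 64.48622100055218 [ 0.8372  0.1136 -0.9903]
.464,.2947,.065 -> mm [ 0.0715  0.5347 65.9534]
[[315.98587095 256.76898222]]
scene [[368.42278053 133.87463276]]
top [[140.05272291 300.68979953]]
```

View pics/w6.png

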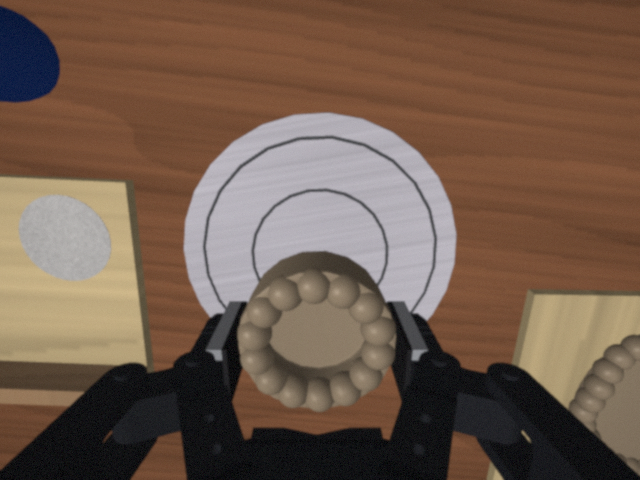

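The dish is held level at (318,335), over a wheel centred near u=320. I'll lower it.

move_arm(increments=[0,0,20,0,0.5,0,0,22,0,0.5,0,0,14,0,0.5,0,0,7,0,0.5,0,0,3,0,0.5,0,0,0,0,0.5,0,0,0,0,0.5])

```text
time: 23.73
tool_pos: [0.4652, 0.2946, 0.0663]
tool_rot: [0.001, -0.058, 0.998, 0.0]
contact_force: [-0.1, -0.1, -0.8]
gripper_width: 0.679
grasp_force: 64.5
```

```bash
python3 go.py .464,.2947,.0605
```

```text
t 23.7333 pos [0.4652 0.2946 0.0663] yang 96.68197842526895 w 0.6787525613925929 F 64.49143756879494 [-0.1096 -0.1296 -0.8025]
.464,.2947,.0605 -> mm [1.178  0.195  5.7625]
```

move_arm(increments=[0.5,0,3,0,0.5,0,0,2,0,0.5,0,0,1,0,0.5,0,0,0,0,0.5,0,0,0,0,0.75,0,0,0,0,0.85,0,0,0,0,0.95,0,0,0,0,0.95])

```text
time: 24.4
tool_pos: [0.4639, 0.2947, 0.0594]
tool_rot: [0.0, -0.059, 0.998, 0.0]
contact_force: [0.6, -0.1, -0.3]
gripper_width: 0.945
grasp_force: 0.0
```

move_arm(increments=[0,0,-10,0,0.95,0,0,-20,0,0.95,0,0,-36,0,0.95,0,0,-40,0,0.95,0,0,-36,0,0.95,0,0,-16,0,0.95,7,-28,0,0,0.95,8,-34,0,0,0.95])

```text
time: 25.07
tool_pos: [0.4572, 0.2322, 0.2208]
tool_rot: [0.003, -0.06, 0.998, 0.001]
contact_force: [0.7, -0.8, -0.2]
gripper_width: 0.948
grasp_force: 0.0
```

move_arm(increments=[8,-34,0,0,0.95,8,-34,0,0,0.95,8,-34,0,0,0.95,8,-34,0,0,0.95,8,-34,0,0,0.95,8,-34,0,0,0.95,8,-34,0,0,0.95,8,-34,0,0,0.95])

```text
time: 25.73
tool_pos: [0.424, -0.0479, 0.2184]
tool_rot: [0.001, -0.059, 0.998, -0.0]
contact_force: [0.8, -0.7, -0.8]
gripper_width: 0.951
grasp_force: 0.0
```

```bash
python3 go.py .3895,-.3094,.22; python3 -c "
from h import *
f=manip.grab_frame('scene');cv2.imwrite('pics/s3.png',f['image'])
t=manip.grab_frame('top');hsv=cv2.cvtColor(t['image'],cv2.COLOR_BGR2HSV)[240:360,80:200]
m=((hsv[...,1]>60)&(hsv[...,1]<140)&(hsv[...,0]<28)).astype(np.uint8)
for c in cv2.findContours(m,0,1)[0]:
    if cv2.contourArea(c)>300: (u,v),r=cv2.minEnclosingCircle(c);print(u+80,v+240,r,cast(t,(u+80,v+240),.086))"
```

```text
t 25.7333 pos [ 0.424  -0.0479  0.2184] yang 96.73007635275914 w 0.9513318311582636 F 0.0 [ 0.7665 -0.72   -0.7877]
.3895,-.3094,.22 -> mm [  64.8817 -255.6887   -1.585 ]
135.93999862670898 302.13999938964844 21.292896270751953 [[0.4623979  0.29038272 0.086     ]]
```

View pics/s3.png

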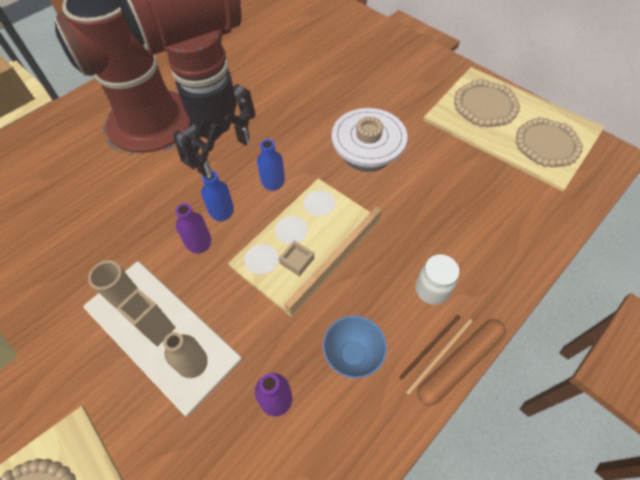

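The dish stands upright in the middle of the wheel at (370,129), about 5 mm off centre at most. The pots are upright on the slab. Next I fetch the tumbler.

move_arm(increments=[8.5,-34,0,0,0.9,8.5,-34,0,0,0.9,8.5,-34,0,0,0.9,8.5,-34,0,0,0.9,8.5,-34,0,0,0.9,8.5,-34,0,0,0.9,7,-28,0,0,0.9,3,-15,0,0,0.9])

```text
time: 26.5
tool_pos: [0.3925, -0.3009, 0.218]
tool_rot: [0.0, -0.058, 0.998, -0.0]
contact_force: [0.2, 0.0, 0.4]
gripper_width: 0.901
grasp_force: 0.0
```

move_arm(increments=[0,-3,0,0,0.9,0,0,0,0,0.9,0,0,0,0,0.9])

```text
time: 26.75
tool_pos: [0.3935, -0.3005, 0.2173]
tool_rot: [0.0, -0.059, 0.998, 0.0]
contact_force: [0.2, 0.2, 0.0]
gripper_width: 0.9
grasp_force: 0.0
```

```bash
python3 go.py .3895,-.3094,.072
```

```text
t 26.75 pos [ 0.3935 -0.3005  0.2173] yang 96.78319313163425 w 0.8997112136776485 F 0.0 [0.2018 0.2321 0.0355]
.3895,-.3094,.072 -> mm [  5.0896  -8.4939 145.3128]
```

move_arm(increments=[5,-8.5,0,0,0.9,0,0,20,0,0.9,0,0,34,0,0.9,0,0,36,0,0.9,0,0,30,0,0.9,0,0,17,0,0.9,0,0,7.5,0,0.9,0,0,0,0,0.9])

```text
time: 27.42
tool_pos: [0.3882, -0.3091, 0.0708]
tool_rot: [-0.001, -0.059, 0.998, 0.002]
contact_force: [0.5, 0.5, 0.3]
gripper_width: 0.9
grasp_force: 0.0
```

move_arm(increments=[0,0,0,0,0.4,0,0,0,0,0.4,0,0,0,0,0.4,0,0,0,0,0.4,0,0,0,0,0.4,0,0,0,0,0.4])

```text
time: 27.92
tool_pos: [0.3903, -0.3116, 0.0751]
tool_rot: [0.001, -0.059, 0.998, -0.001]
contact_force: [-0.9, 2.4, 6.2]
gripper_width: 0.648
grasp_force: 63.2
```

```bash
python3 go.py .3895,-.3094,.228 .494,.1056,.228 .494,.1056,.07
```

```text
t 27.9167 pos [ 0.3903 -0.3116  0.0751] yang 96.71578641919054 w 0.6484649902226073 F 63.221201410051435 [-0.8754  2.4102  6.2489]
.3895,-.3094,.228 -> mm [   0.1329    1.9243 -152.9001]
.494,.1056,.228 -> mm [-152.3165  399.9308   -0.5149]
.494,.1056,.07 -> mm [  0.375    0.3462 157.9992]
```

move_arm(increments=[0,0,-8,0,0.4,0,0,-20,0,0.4,0,0,-34,0,0.4,0,0,-38,0,0.4,0,0,-33,0,0.4,0,0,-20,0,0.4,-5,14,0,0,0.4,-11,28,0,0,0.4])

```text
time: 28.58
tool_pos: [0.4004, -0.2696, 0.229]
tool_rot: [0.002, -0.057, 0.998, -0.003]
contact_force: [0.0, 0.8, -3.1]
gripper_width: 0.652
grasp_force: 63.9
```

move_arm(increments=[-12,31.5,0,0,0.4,-12,31.5,0,0,0.4,-12,31.5,0,0,0.4,-12,31.5,0,0,0.4,-12,31.5,0,0,0.4,-12,31.5,0,0,0.4,-12,31.5,0,0,0.4,-12,31.5,0,0,0.4])

```text
time: 29.25
tool_pos: [0.4659, -0.0042, 0.2262]
tool_rot: [0.001, -0.059, 0.998, -0.0]
contact_force: [0.5, 0.3, -1.9]
gripper_width: 0.643
grasp_force: 63.9
```

move_arm(increments=[-12,31.5,0,0,0.4,-12,31.5,0,0,0.4,-10,27,0,0,0.4,-5,14,0,0,0.4,-1.5,4,0,0,0.4,0,0,0,0,0.4,0,0,0,0,0.4,0,0,0,0,0.4])

```text
time: 29.92
tool_pos: [0.4934, 0.1053, 0.2258]
tool_rot: [-0.0, -0.058, 0.998, -0.0]
contact_force: [0.6, 0.1, -1.8]
gripper_width: 0.651
grasp_force: 64.0
```

```bash
python3 go.py .494,.1056,.072
```

```text
t 29.9167 pos [0.4934 0.1053 0.2258] yang 96.64013070394554 w 0.6511002103596787 F 63.99643446318805 [ 0.6387  0.0963 -1.8263]
.494,.1056,.072 -> mm [ -0.6287   0.3648 153.7988]
```

move_arm(increments=[-0.5,0.3,25,0,0.4,0,0,35,0,0.4,0,0,34,0,0.4,0,0,26,0,0.4,0,0,16,0,0.4,0,0,8,0,0.4,0,0,0,0,0.4,0,0,0,0,0.4])

```text
time: 30.58
tool_pos: [0.4945, 0.106, 0.0825]
tool_rot: [0.0, -0.058, 0.998, -0.0]
contact_force: [0.1, -0.2, -1.7]
gripper_width: 0.645
grasp_force: 64.0
```

```bash
python3 go.py .494,.1056,.0725
```

```text
t 30.5833 pos [0.4945 0.106  0.0825] yang 96.6550567018367 w 0.6447382674935006 F 64.01338323368691 [ 0.1485 -0.2386 -1.6641]
.494,.1056,.0725 -> mm [ 0.5826 -0.3832 10.0212]
```

move_arm(increments=[0,0,5,0,0.4,0,0,3,0,0.4,0,0,2,0,0.4,0,0,0,0,0.4,0,0,0,0,0.7,0,0,0,0,0.8,0,0,0,0,0.85,0,0,0,0,0.85])

```text
time: 31.25
tool_pos: [0.4944, 0.1067, 0.0723]
tool_rot: [0.0, -0.059, 0.998, -0.0]
contact_force: [-0.1, 0.7, 0.7]
gripper_width: 0.85
grasp_force: 0.0
```

move_arm(increments=[0,0,-15,0,0.85,0,0,-30,0,0.85,0,0,-38,0,0.85,0,0,-38,0,0.85,0,0,-17,0,0.85,4,-27,0,0,0.85,4.7,-32,0,0,0.85,4.7,-32,0,0,0.85])

```text
time: 31.92
tool_pos: [0.4916, 0.0141, 0.211]
tool_rot: [0.001, -0.06, 0.998, -0.0]
contact_force: [0.9, -0.5, -0.8]
gripper_width: 0.852
grasp_force: 0.0
```

move_arm(increments=[4.7,-32,0,0,0.85,4.7,-32,0,0,0.85,4.7,-32,0,0,0.85,4.7,-32,0,0,0.85,4.7,-32,0,0,0.85,4.7,-32,0,0,0.85,4.7,-32,0,0,0.85,4.7,-32,0,0,0.85])

```text
time: 32.58
tool_pos: [0.4837, -0.2456, 0.2101]
tool_rot: [0.0, -0.058, 0.998, -0.0]
contact_force: [-0.6, 0.5, 0.1]
gripper_width: 0.851
grasp_force: 0.0
```

move_arm(increments=[4.7,-32,0,0,0.85,4,-20,0,0,0.85,0,-7,0,0,0.85,0,0,0,0,0.85,0,0,0,0,0.85])

```text
time: 33.0
tool_pos: [0.4822, -0.3031, 0.2097]
tool_rot: [-0.0, -0.058, 0.998, 0.0]
contact_force: [-0.1, -0.4, -0.5]
gripper_width: 0.848
grasp_force: 0.0
```

```bash
python3 go.py .4821,-.3045,.0754
```

```text
t 33.0 pos [ 0.4822 -0.3031  0.2097] yang 96.7057110961639 w 0.848142982165163 F 0.0 [-0.1201 -0.3826 -0.4517]
.4821,-.3045,.0754 -> mm [  0.3031  -1.5019 134.3063]
```

move_arm(increments=[0,-1.5,20,0,0.85,0,0,34,0,0.85,0,0,34,0,0.85,0,0,27,0,0.85,0,0,14,0,0.85,0,0,5,0,0.85,0,0,0,0,0.85,0,0,0,0,0.3])

```text
time: 33.67
tool_pos: [0.4832, -0.3046, 0.0769]
tool_rot: [0.001, -0.059, 0.998, -0.0]
contact_force: [0.0, -1.1, 0.6]
gripper_width: 0.728
grasp_force: 0.0
```

move_arm(increments=[0,0,0,0,0.3,0,0,0,0,0.3,0,0,0,0,0.3,0,0,0,0,0.3,0,0,0,0,0.3,0,0,0,0,0.3])

```text
time: 34.17
tool_pos: [0.4837, -0.3054, 0.0782]
tool_rot: [0.001, -0.059, 0.998, -0.001]
contact_force: [-0.8, 3.4, 6.1]
gripper_width: 0.53
grasp_force: 61.4
```

```bash
python3 go.py .4821,-.3045,.212 .499,.0158,.212 .499,.0158,.074
```

```text
t 34.1667 pos [ 0.4837 -0.3054  0.0782] yang 96.71286131460224 w 0.5301963688889854 F 61.36549651622772 [-0.772   3.4334  6.0988]
.4821,-.3045,.212 -> mm [   1.0908    0.9137 -133.8277]
.499,.0158,.212 -> mm [-54.2262 316.1284  -0.2691]
.499,.0158,.074 -> mm [  0.3945   0.1852 137.9993]
```

move_arm(increments=[0,0,-8,0,0.3,0,0,-20,0,0.3,0,0,-32,0,0.3,0,0,-34,0,0.3,0,0,-26,0,0.3,0,0,-14,0,0.3,-3,15,0,0,0.3,-5,28,0,0,0.3])

```text
time: 34.83
tool_pos: [0.4852, -0.2627, 0.2102]
tool_rot: [0.0, -0.057, 0.998, -0.001]
contact_force: [0.1, 1.1, -3.9]
gripper_width: 0.535
grasp_force: 61.9
```

move_arm(increments=[-5.5,32,0,0,0.3,-5.5,32,0,0,0.3,-5.5,32,0,0,0.3,-5.5,32,0,0,0.3,-5.5,32,0,0,0.3,-5.5,32,0,0,0.3,-5.5,32,0,0,0.3,-4.5,28,0,0,0.3])

```text
time: 35.5
tool_pos: [0.4968, -0.0035, 0.2073]
tool_rot: [-0.002, -0.059, 0.998, 0.001]
contact_force: [0.6, -0.1, -3.1]
gripper_width: 0.527
grasp_force: 61.8
```

move_arm(increments=[-3,16,0,0,0.3,-1,6,0,0,0.3,0,0,0,0,0.3,0,0,0,0,0.3,0,0,0,0,0.3])

```text
time: 35.92
tool_pos: [0.4995, 0.0154, 0.209]
tool_rot: [-0.001, -0.058, 0.998, -0.0]
contact_force: [-0.4, 1.0, -2.9]
gripper_width: 0.529
grasp_force: 62.1
```

```bash
python3 go.py .500,.0158,.076
```

```text
t 35.9167 pos [0.4995 0.0154 0.209 ] yang 96.65769421395692 w 0.5290830556038184 F 62.12674856185913 [-0.3686  1.0157 -2.8735]
.500,.0158,.076 -> mm [ -0.6882   0.3487 133.0312]
```

move_arm(increments=[-0.5,0.3,22,0,0.3,0,0,32,0,0.3,0,0,30,0,0.3,0,0,22,0,0.3,0,0,13,0,0.3,0,0,5,0,0.3,0,0,0,0,0.3,0,0,0,0,0.3])

```text
time: 36.58
tool_pos: [0.501, 0.0159, 0.0865]
tool_rot: [0.0, -0.058, 0.998, -0.0]
contact_force: [0.6, -0.4, -3.3]
gripper_width: 0.532
grasp_force: 62.1
```

```bash
python3 go.py .500,.0158,.0755
```

```text
t 36.5833 pos [0.501  0.0159 0.0865] yang 96.65172465375855 w 0.5320298447065556 F 62.095152139663696 [ 0.5775 -0.3716 -3.2833]
.500,.0158,.0755 -> mm [ 0.9978  0.0558 11.047 ]
```

move_arm(increments=[0.5,0,5,0,0.3,0,0,3.5,0,0.3,0,0,2.5,0,0.3,0,0,0,0,0.3,0,0,0,0,0.6,0,0,0,0,0.7,0,0,0,0,0.78,0,0,0,0,0.78])

```text
time: 37.25
tool_pos: [0.5003, 0.0165, 0.0753]
tool_rot: [0.0, -0.059, 0.998, -0.0]
contact_force: [0.8, 0.5, -0.0]
gripper_width: 0.777
grasp_force: 0.0
```

move_arm(increments=[0,0,-15,0,0.78,0,0,-30,0,0.78,0,0,-38,0,0.78,0,0,-38,0,0.78,0,0,-36,0,0.78,0,0,-18,0,0.78,-3,-25,0,0,0.78,-4,-32,0,0,0.78])

```text
time: 37.92
tool_pos: [0.5147, -0.0387, 0.2531]
tool_rot: [0.003, -0.06, 0.998, -0.001]
contact_force: [0.7, -0.7, -0.6]
gripper_width: 0.782
grasp_force: 0.0
```

move_arm(increments=[-4,-32,0,0,0.78,-4,-32,0,0,0.78,-4,-32,0,0,0.78,-4,-32,0,0,0.78,-4,-32,0,0,0.78,-4,-32,0,0,0.78,-4,-32,0,0,0.78,-4,-26,0,0,0.78])

```text
time: 38.58
tool_pos: [0.5746, -0.2861, 0.2498]
tool_rot: [0.0, -0.058, 0.998, -0.0]
contact_force: [-0.5, 1.2, 0.5]
gripper_width: 0.78
grasp_force: 0.0
```

move_arm(increments=[-2,-12.5,0,0,0.78,0,0,0,0,0.78,0,0,0,0,0.78])

```text
time: 38.83
tool_pos: [0.5779, -0.2957, 0.2495]
tool_rot: [-0.0, -0.058, 0.998, 0.001]
contact_force: [0.4, -0.3, -0.2]
gripper_width: 0.78
grasp_force: 0.0
```

```bash
python3 go.py .578,-.2968,.1063
```

```text
t 38.8333 pos [ 0.5779 -0.2957  0.2495] yang 96.68603219494845 w 0.7798127747919789 F 0.0 [ 0.4002 -0.337  -0.2092]
.578,-.2968,.1063 -> mm [ -0.0603  -1.2517 143.2211]
```

move_arm(increments=[0,-1,22,0,0.78,0,0,34,0,0.78,0,0,36,0,0.78,0,0,30,0,0.78,0,0,15,0,0.78,0,0,6,0,0.78,0,0,0,0,0.78,0,0,0,0,0.1])

```text
time: 39.5
tool_pos: [0.5792, -0.2971, 0.1088]
tool_rot: [0.001, -0.059, 0.998, -0.001]
contact_force: [-0.4, -0.2, 0.3]
gripper_width: 0.657
grasp_force: 0.0
```

move_arm(increments=[0,0,0,0,0.1,0,0,0,0,0.1,0,0,0,0,0.1,0,0,0,0,0.1,0,0,0,0,0.1,0,0,0,0,0.1,0,0,0,0,0.1])

```text
time: 40.08
tool_pos: [0.5796, -0.2976, 0.1099]
tool_rot: [0.002, -0.059, 0.998, -0.001]
contact_force: [-0.5, 0.6, 6.4]
gripper_width: 0.338
grasp_force: 58.9
```

```bash
python3 go.py .578,-.2968,.253 .507,-.0737,.253 .507,-.0737,.104
```

```text
t 40.0833 pos [ 0.5796 -0.2976  0.1099] yang 96.71021930194722 w 0.3379065550329567 F 58.92384946346283 [-0.4859  0.6154  6.443 ]
.578,-.2968,.253 -> mm [   0.9582    0.689  -143.1488]
.507,-.0737,.253 -> mm [ 44.4428 229.8674  -0.6624]
.507,-.0737,.104 -> mm [  0.5205   0.3287 148.9987]
```

move_arm(increments=[0,0,-8,0,0.1,0,0,-20,0,0.1,0,0,-32,0,0.1,0,0,-35,0,0.1,0,0,-30,0,0.1,0,0,-18,0,0.1,3,15,0,0,0.1,5,26,0,0,0.1])

```text
time: 40.75
tool_pos: [0.566, -0.2592, 0.2524]
tool_rot: [0.002, -0.057, 0.998, -0.002]
contact_force: [0.2, 0.5, -2.8]
gripper_width: 0.331
grasp_force: 59.5
```

move_arm(increments=[6,31,0,0,0.1,6,31,0,0,0.1,6,31,0,0,0.1,6,31,0,0,0.1,6,31,0,0,0.1,4,20,0,0,0.1,2.5,10,0,0,0.1,0,4.5,0,0,0.1])

```text
time: 41.42
tool_pos: [0.5063, -0.0722, 0.2498]
tool_rot: [-0.0, -0.059, 0.998, -0.0]
contact_force: [0.4, -0.0, -2.0]
gripper_width: 0.332
grasp_force: 59.7
```

move_arm(increments=[0,0,0,0,0.1,0,0,0,0,0.1])

```text
time: 41.58
tool_pos: [0.5072, -0.074, 0.2498]
tool_rot: [0.0, -0.058, 0.998, -0.0]
contact_force: [0.3, -0.3, -2.5]
gripper_width: 0.336
grasp_force: 59.7
```

```bash
python3 go.py .507,-.0737,.108
```

```text
t 41.5833 pos [ 0.5072 -0.074   0.2498] yang 96.68815709386006 w 0.3360570855047899 F 59.652501940727234 [ 0.2678 -0.2851 -2.4789]
.507,-.0737,.108 -> mm [  0.1849   0.4663 141.8394]
```

move_arm(increments=[0,0.3,25,0,0.1,0,0,34,0,0.1,0,0,32,0,0.1,0,0,24,0,0.1,0,0,13,0,0.1,0,0,5,0,0.1,0,0,0,0,0.1,0,0,0,0,0.1])

```text
time: 42.25
tool_pos: [0.5081, -0.0737, 0.1183]
tool_rot: [0.001, -0.058, 0.998, -0.0]
contact_force: [0.4, -0.9, -2.0]
gripper_width: 0.333
grasp_force: 59.7
```

```bash
python3 go.py .507,-.0737,.107
```

```text
t 42.25 pos [ 0.5081 -0.0737  0.1183] yang 96.68713445279396 w 0.33298846720365216 F 59.67148303985596 [ 0.3923 -0.8643 -1.9942]
.507,-.0737,.107 -> mm [ 1.1295  0.1462 11.3392]
```

move_arm(increments=[0.5,0,5,0,0.1,0,0,4,0,0.1,0,0,2.5,0,0.1,0,0,0,0,0.1,0,0,0,0,0.45,0,0,0,0,0.6,0,0,0,0,0.75,0,0,0,0,0.75])

```text
time: 42.92
tool_pos: [0.5065, -0.0731, 0.1054]
tool_rot: [0.0, -0.059, 0.998, -0.0]
contact_force: [0.4, 0.5, 0.6]
gripper_width: 0.747
grasp_force: 0.0
```

move_arm(increments=[0,0,-15,0,0.75,0,0,-32,0,0.75,0,0,-38,0,0.75,0,0,-38,0,0.75,0,0,-30,0,0.75,8,-28,0,0,0.75,8,-32,0,0,0.75,8,-32,0,0,0.75])

```text
time: 43.58
tool_pos: [0.4936, -0.168, 0.2596]
tool_rot: [0.001, -0.06, 0.998, -0.001]
contact_force: [0.3, -0.3, -0.7]
gripper_width: 0.753
grasp_force: 0.0
```

move_arm(increments=[8,-32,0,0,0.75,8,-32,0,0,0.75,8,-32,0,0,0.75,8,-32,0,0,0.75,8,-32,0,0,0.75,0,0,0,0,0.75,0,0,0,0,0.75,0,0,0,0,0.75])

```text
time: 44.25
tool_pos: [0.4723, -0.3304, 0.258]
tool_rot: [-0.0, -0.058, 0.998, 0.0]
contact_force: [0.2, 0.9, 0.9]
gripper_width: 0.753
grasp_force: 0.0
```

```bash
python3 go.py; python3 -c "
from h import *
im=manip.grab_frame('top')['image'];cv2.imwrite('pics/c4.png',np.vstack([cv2.resize(im[195:315,225:405],None,fx=3.4,fy=3.4,interpolation=cv2.INTER_CUBIC)]))
t=im[195:315,225:405].astype(int);o=cv2.imread('pics/top0.png')
d=np.abs(t-o[195:315,225:405]).max(2);print('changed px',(d>45).sum(),np.argwhere(d>45).mean(0))
hsv=cv2.cvtColor(im,cv2.COLOR_BGR2HSV)[240:360,80:200];f=manip.grab_frame('top')
m=((hsv[...,1]>60)&(hsv[...,1]<140)&(hsv[...,0]<28)).astype(np.uint8)
for c in cv2.findContours(m,0,1)[0]:
    if cv2.contourArea(c)>300: (u,v),r=cv2.minEnclosingCircle(c);print(cast(f,(u+80,v+240),.086))"
```

```text
t 44.25 pos [ 0.4723 -0.3304  0.258 ] yang 96.70190085127821 w 0.7532422887725024 F 0.0 [0.1817 0.8664 0.8716]
changed px 1306 [57.46860643 59.94563553]
[[0.46442276 0.29095987 0.086     ]]
```

View pics/c4.png

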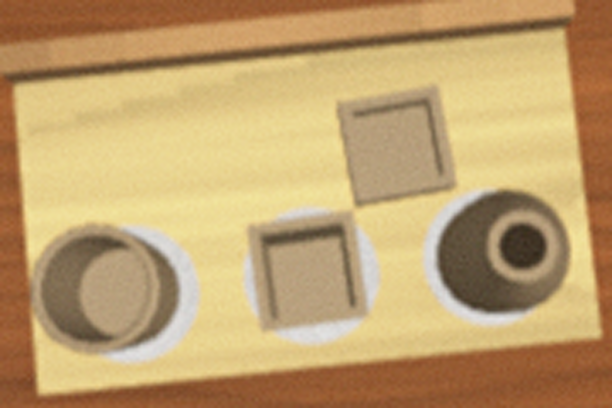

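All three pots stand upright on their papers, within about 3 mm of where they started: bottle rim (523,246), square vase (308,270), tumbler (97,289) in the crop. The square dish has not moved, and the wavy dish is about 4 mm from the wheel centre.

```bash
python3 -c "
from plant import manip
print(manip.job_done())"
```

```text
the job is handed in; nothing more can be done
None
```

The job is handed in, with no verdict shown: by my last top-camera check the wavy dish stands on the wheel about 4 mm from its centre, all three pots are upright within about 3 mm of their starting spots, and the square dish has not moved; I did not re-measure the glaze jar or water bowl.

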